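# Find the unlocked service-duct cover and push it open

## Task

One of the four steel covers on the bench's service duct has been left unlocked so that the valve under it can be reached. Press on the end of the covers, one after another, until you find the one that rocks, then push that cover round on its pivot until it stands practically upright, and leave it standing open. Only touch and push: pick nothing up, and leave the bottle, the slide box and the tube rack where they are.

Things in the scene. Friction and masses are not known exactly. Their poses are not given: they have to be found in the camera images.
- duct: White bench-top service duct with wood-coloured sides, 152 (x) x 480 (y) x 95 mm high, fixed to the bench; origin under its centre, x across it (away from the robot, within 0.25 rad), y along it. Its top is a row of four identical steel covers. Under each is an open bay, 124 (x) x 104 (y) mm, 87 mm deep, with pipes and a valve on its floor, up to 42 mm above the bench.
- cover_1_mid (a point): Centre of the top face of cover 1. Covers are identical flat steel plates, 120 (x) x 100 (y) x 5 mm. 1 to 4 follow along the duct's y, 116 mm apart. Closed, they lie flush with the duct's rim, 95 mm above the bench, 2 mm gaps all round. The point turns with the cover; closed, its axes are the duct's. Dark ribs 43 to 53 mm from the centre, at both x ends, mark where to press.
- cover_2_mid (a point): Centre of the top face of cover 2, identical to cover 1; same axes.
- cover_3_mid (a point): Centre of the top face of cover 3, identical to cover 1; same axes.
- cover_4_mid (a point): Centre of the top face of cover 4, identical to cover 1; same axes.
- cover_1 (a joint): Tilt of cover 1, rad, about a pivot along its y through the middle of the plate. 0 = flush; positive = its +x end (far from the robot) is down in the bay and the near end is up; negative the other way. Stops at -1.5 and +1.5 (almost upright). Same for all covers.
- cover_2 (a joint): Tilt of cover 2, rad, as for cover 1. All covers look the same. Three are locked from below and give less than 1.5 mm; one, which differs from run to run, is unlocked: it sinks at whichever end is pressed, from about 4 N on the ribs, and stays at any angle where it is left (balanced, stiff pivot).
- cover_3 (a joint): Tilt of cover 3, rad, as for cover 1.
- cover_4 (a joint): Tilt of cover 4, rad, as for cover 1.
- reagent_mid (a point): Bystander: amber reagent bottle with a black cap, 58 mm diameter, 115 mm tall, standing on the bench between the duct and the robot; the point is half-way up on its axis. z is its axis.
- slidebox_mid (a point): Bystander: flat grey microscope-slide box, 87 x 102 x 34 mm, on the bench between the duct and the robot; the point is its centre, half-way up.
- rack_mid (a point): Bystander: white rack with capped specimen tubes, 60 x 150 mm, 90 mm tall, on the bench beyond the duct; the point is its centre, half-way up.

How it is judged:
On the way:
1. the unlocked cover has been found: it has rocked out of flush (((value of joint cover_1 above 0.12 rad or value of joint cover_1 below -0.12 rad) or (value of joint cover_2 above 0.12 rad or value of joint cover_2 below -0.12 rad) or (value of joint cover_3 above 0.12 rad or value of joint cover_3 below -0.12 rad) or (value of joint cover_4 above 0.12 rad or value of joint cover_4 below -0.12 rad))), for 0.05 s.
At the end, for the whole second after the job is handed in: One cover stands at least 1.25 rad (72 degrees) from flush, either way round, and is at rest; the other three are flush (within 0.08 rad); the bottle, slide box and rack are within 20 mm of where they started ((((value of joint cover_1 above 1.25 rad or value of joint cover_1 below -1.25 rad) and not (value of joint cover_2 above 0.08 rad or value of joint cover_2 below -0.08 rad) and not (value of joint cover_3 above 0.08 rad or value of joint cover_3 below -0.08 rad) and not (value of joint cover_4 above 0.08 rad or value of joint cover_4 below -0.08 rad) and velocity of joint cover_1 between -0.05 and 0.05 rad/s) or ((value of joint cover_2 above 1.25 rad or value of joint cover_2 below -1.25 rad) and not (value of joint cover_1 above 0.08 rad or value of joint cover_1 below -0.08 rad) and not (value of joint cover_3 above 0.08 rad or value of joint cover_3 below -0.08 rad) and not (value of joint cover_4 above 0.08 rad or value of joint cover_4 below -0.08 rad) and velocity of joint cover_2 between -0.05 and 0.05 rad/s) or ((value of joint cover_3 above 1.25 rad or value of joint cover_3 below -1.25 rad) and not (value of joint cover_1 above 0.08 rad or value of joint cover_1 below -0.08 rad) and not (value of joint cover_2 above 0.08 rad or value of joint cover_2 below -0.08 rad) and not (value of joint cover_4 above 0.08 rad or value of joint cover_4 below -0.08 rad) and velocity of joint cover_3 between -0.05 and 0.05 rad/s) or ((value of joint cover_4 above 1.25 rad or value of joint cover_4 below -1.25 rad) and not (value of joint cover_1 above 0.08 rad or value of joint cover_1 below -0.08 rad) and not (value of joint cover_2 above 0.08 rad or value of joint cover_2 below -0.08 rad) and not (value of joint cover_3 above 0.08 rad or value of joint cover_3 below -0.08 rad) and velocity of joint cover_4 between -0.05 and 0.05 rad/s)) and distance of each of reagent_mid, slidebox_mid, rack_mid from where it was at the start of the episode below 0.02 m); the robot touches nothing.
It fails at once if the bottle is shifted more than 20 mm, knocked over or lifted (distance of reagent_mid from where it was at the start of the episode above 0.02 m or angle between reagent_mid's own z axis and vertical above 0.35 rad).
It fails at once if the slide box is shifted more than 20 mm, knocked over or lifted (distance of slidebox_mid from where it was at the start of the episode above 0.02 m or angle between slidebox_mid's own z axis and vertical above 0.35 rad).
It fails at once if the tube rack is shifted more than 20 mm, knocked over or lifted (distance of rack_mid from where it was at the start of the episode above 0.02 m or angle between rack_mid's own z axis and vertical above 0.35 rad).
It also fails if it takes over 51 s, if anything falls off the work surface, if the arm or the gripper's body presses on something with over 40 N, if the wrist force passes 120 N, or if a joint passes its speed limit or range.

## Robot

A 6-joint arm with a two-finger parallel gripper is mounted at the origin on the work surface. World frame = base frame: x ahead of the robot, y to its left, z up, the work surface at z = 0. Lengths are in m, angles in rad, forces in N, time in s.
With the tool pointing down it reaches from about 0.35 to 0.875 m from the base axis. Payload 15.5 kg.
Tool frame: the origin (TCP) lies midway between the tips of the shut fingers; the grasp point (between the pads) lies 19 mm behind it; x points along the fingers, z is the direction in which the jaws open and shut, and the axes are right-handed (so a half turn about x gives the same grasp; the last joint's range is limited). The gripper opens to 85 mm and grips with 20 to 120 N. Pads are 22 mm wide; open, the fingers measure 114 mm over their backs; the gripper's body (76 mm by 85 mm) begins 54 mm behind the grasp point. The pads swing forward as they close: fully open they stand 13 mm farther back than shut.
Start: joints at [1.127, 0.494, 1.345, -0, 1.302, -0.096], TCP at [0.214, 0.587, 0.231] pointing down, gripper open.
Joint ranges: [-2.91, 2.91], [-0.82, 2.16], [0.22, 2.67], [-1.22, 4.37], [0.12, 2.79], [-3.08, 3.08]. Speed limits (rad/s): [1.89, 1.89, 2.57, 3.01, 3.01, 3.01].

## Interface

Orientations are given as [roll, pitch, yaw] about the fixed x, y, z axes, in that order (R = Rz(yaw) Ry(pitch) Rx(roll)).
In Python, from station import ctrl, vision gives the robot as it stands. The module is installed in compiled form; this text tells all that it offers.
- The arm moves only by the tool send_rows, never from a script. Its argument "moves" is a list of rows, each an object with "delta_pos": the shift along the tool's x, y, z in m, a list of three; "spin": the turn about the tool's x in degrees; "claw": the finger opening in m, from 0 to 0.0854. A call has 1 to 20 rows; each row shifts and turns the commanded pose from where the row before left it, along the tool's axes as they then stand; what a row does not reach is not made up. A row lasts 1/8 s, in which the tool goes at most 62.5 mm and 10.7 degrees, less where a joint would pass 70% of its speed; a pose out of reach is approached as far as the arm can. A call with a gripper value outside its range is refused whole. The fingers move at their own pace and stop on an object; "grip_force" is the grip in N (left out, the last holds). Time passes only in rows, so rows that do not move let the fingers close. It gives the time, the measured TCP pose, the force and the opening at its end, in the units of the state.
- ctrl.state(): the state, without advancing time (a new reading comes with each control period).
- vision.read_camera(name): name is "scene" or "top" or "wrist"; returns a dict with "img" (420x560x3 uint8, red, green, blue), "range_z" (420x560 float32, m along the optical axis (not along the pixel's ray), 0 where there is no reading), "fx", "fy", "cx", "cy" (pixels), "R" (3x3) and "t" (3): a world point X has camera coordinates R X + t. Camera axes: x right, y down, z forward; pixel columns grow to the right and rows downward; lengths in m; the calibration is good to about 2 mm. A picture is of the moment at which its call begins.
- ctrl.sign_off(): hands the job in, once; it reports no verdict.
The state is a dict: "time_s": time; "qpos": joint angles; "dq": joint speeds; "joint_torque": joint torques, N m; "tool_pos": TCP position; "eef_rot": TCP orientation; "force": force on the tool from outside, world axes, zero at the start; "wrist_torque": the same for the moment, N m; "width": opening from 0.0 (shut) to 1.0 (fully open).
Only numpy, scipy, OpenCV 4.12 (cv2) and the standard library are available. Lean on these libraries where they do the work, as an engineer would, in place of code of your own. Each camera call takes 0.05 s, during which the arm holds its last target.

## Working session

There is one attempt and no reset: what is moved stays moved. The work goes in short steps, Python scripts to look and compute and a tool call to move; the robot and the scene stay as the last step left them, time stands still between calls to the robot, and variables do not carry over. Pictures are saved under pics/ and viewed, and the job is handed in when it is done.

Besides the shell and the picture viewer there is one more tool, called after "Request:" by a JSON object that holds its "api" and its "payload", one argument or row to a line. send_rows: Moves the arm, as the interface text tells. Its arguments: {"type":"object","properties":{"moves":{"type":"array"},"grip_force":{"type":"number"}},"required":["moves"]}

```bash
mkdir -p pics
cat > h.py <<'E'
import numpy as np, cv2
from station import ctrl, vision
def shot(n,f):
    c=vision.read_camera(n); cv2.imwrite(f'pics/{f}.png',c['img'][:,:,::-1]); np.savez(f'pics/{f}.npz',**c); return c
def w(c,u,v):
    z=float(c['range_z'][v,u]); p=np.array([(u-c['cx'])/c['fx']*z,(v-c['cy'])/c['fy']*z,z])
    return c['R'].T@(p-c['t'])
def proj(c,X):
    p=c['R']@np.array(X)+c['t']; return np.array([c['fx']*p[0]/p[2]+c['cx'],c['fy']*p[1]/p[2]+c['cy']])
E
python3 - <<'E'
from h import *
shot('scene','s0');shot('top','t0')
print(ctrl.state())
E
```

```text
{'time_s': 0.1, 'qpos': array([ 1.12649281e+00,  4.94122805e-01,  1.34606821e+00, -1.49303109e-05,
        1.30250243e+00, -9.55158929e-02]), 'dq': array([-1.82943787e-04, -1.29919703e-03, -1.47099366e-03, -1.62729712e-03,
       -9.84098227e-04, -6.76991453e-05]), 'joint_torque': array([ 4.54723950e-04, -8.83594608e+01, -3.84567297e+01,  7.18454288e-06,
        5.21966474e-03,  3.13832254e-05]), 'tool_pos': array([0.2134697 , 0.58706853, 0.23075911]), 'eef_rot': array([ 3.05915004,  1.56969544, -2.0020226 ]), 'force': array([ 0.73715058, -0.37522601, -0.23476179]), 'wrist_torque': array([ 0.01464492, -0.02836259, -0.00949269]), 'width': 0.9997467841790111}
```

View pics/s0.png

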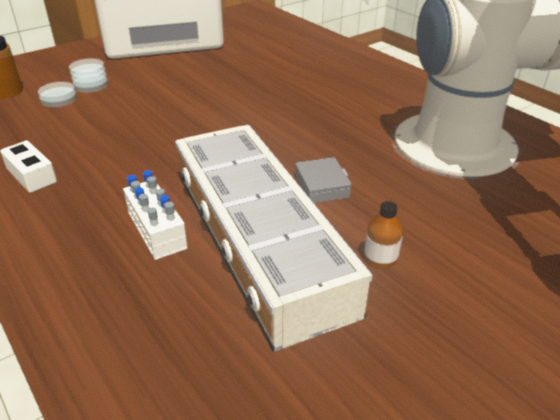

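View pics/t0.png

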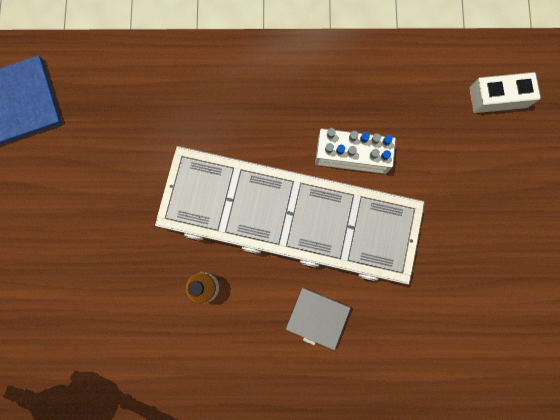

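The top view has the robot at the bottom. The duct's corners are at about (178,148), (423,201), (410,283) and (157,226), the bottle is at (200,288), the box at (318,319) and the rack at (356,150). Next I'll measure the covers.

Run:
```python
from h import *
c=dict(np.load('pics/t0.npz'))
for n,u,v in [('c_left',179,150),('c_right',421,203),('c_br',408,280),('c_bl',159,224),('k4',200,191),('k3',260,207),('k2',321,222),('k1',382,235),
 ('r4f',206,169),('r4n',194,217),('r1f',388,209),('r1n',377,260),('bottle',196,289),('box',318,319),('rack',356,150)]:
    print(n,w(c,u,v).round(4))
# fit by white+steel mask on height
H=np.array([[w(c,u,v) for u in range(560)] for v in range(420)])
m=(abs(H[:,:,2]-0.095)<0.008)&(c['range_z']>0)
m=m.astype(np.uint8); n,l,st,ce=cv2.connectedComponentsWithStats(m)
k=1+np.argmax(st[1:,4]); P=H[l==k][:,:2].astype(np.float32)
print(cv2.minAreaRect(P), len(P), np.median(H[l==k][:,2]))
for b in [(170,260,230,310),(280,280,355,355)]:
  s=H[b[1]:b[3],b[0]:b[2]].reshape(-1,3); s=s[s[:,2]>0.02]; print(s.min(0),s.max(0))
```

```text
c_left [0.6765 0.2119 0.0946]
c_right [ 0.5741 -0.2453  0.0918]
c_br [ 0.4314 -0.2139  0.0942]
c_bl [0.5341 0.2443 0.0951]
k4 [0.5968 0.1698 0.094 ]
k3 [0.566  0.0565 0.0954]
k2 [ 0.5378 -0.0571  0.0947]
k1 [ 0.5135 -0.1692  0.0957]
r4f [0.6388 0.1591 0.0963]
r4n [0.547  0.1791 0.097 ]
r1f [ 0.562  -0.1819  0.0964]
r1n [ 0.4675 -0.1583  0.0962]
bottle [0.4154 0.1688 0.1128]
box [ 0.3566 -0.0544  0.0335]
rack [ 0.6775 -0.1267  0.0897]
((0.5546225905418396, 0.001332402229309082), (0.48130548000335693, 0.15782271325588226), 77.01655578613281) 20740 0.09468353971053617
[0.3880567  0.02219701 0.02075802] [0.44476957 0.19925291 0.91208695]
[ 0.30067575 -0.11487084  0.0256021 ] [0.4329011  0.02219701 0.91208695]
```

```bash
cat >> h.py <<'E'
from scipy.spatial.transform import Rotation as Ro
C=np.array([0.5545,0.0005,0]); A=np.deg2rad(-13.2)
X=np.array([np.cos(A),np.sin(A),0]); Y=np.array([-np.sin(A),np.cos(A),0])
def D(k,x,z,y=0): return C+X*x+Y*((k-2.5)*.116+y)+np.array([0,0,z])
def go(P,frm=None):
    s=ctrl.state(); R=Ro.from_euler('xyz',s['eef_rot']).as_matrix()
    return R.T@(np.array(P)-(s['tool_pos'] if frm is None else frm))
E
python3 - <<'E'
from h import *
s=ctrl.state(); print(Ro.from_euler('xyz',s['eef_rot']).as_matrix().round(3))
c=dict(np.load('pics/t0.npz'))
for k in 1,2,3,4: print(k,D(k,0,.095).round(4),proj(c,D(k,0,.095)).round(1),proj(c,D(k,-.048,.095)).round(1))
P=D(4,-.048,.135); print(P,go(P).round(4))
E
```

```text
[[-0.    -0.94   0.342]
 [-0.001  0.342  0.94 ]
 [-1.     0.    -0.001]]
1 [ 0.5148 -0.1689  0.095 ] [381.7 234.3] [376.7 259.7]
2 [ 0.5413 -0.056   0.095 ] [320.4 220.1] [314.8 245.3]
3 [0.5677 0.057  0.095 ] [259.8 206.1] [253.7 231. ]
4 [0.5942 0.1699 0.095 ] [199.8 192.2] [193.3 216.9]
[0.54750126 0.18086357 0.135     ] [ 0.096  -0.4528 -0.2675]
```

Request:
{"api": "send_rows", "payload": {
  "moves": [
    {"delta_pos": [0,-0.038,-0.022],"spin": 0,"claw": 0},
    {"delta_pos": [0,-0.038,-0.022],"spin": 0,"claw": 0},
    {"delta_pos": [0,-0.038,-0.022],"spin": 0,"claw": 0},
    {"delta_pos": [0,-0.038,-0.022],"spin": 0,"claw": 0},
    {"delta_pos": [0,-0.038,-0.022],"spin": 0,"claw": 0},
    {"delta_pos": [0,-0.038,-0.022],"spin": 0,"claw": 0},
    {"delta_pos": [0,-0.038,-0.022],"spin": 0,"claw": 0},
    {"delta_pos": [0,-0.038,-0.022],"spin": 0,"claw": 0},
    {"delta_pos": [0,-0.038,-0.022],"spin": 0,"claw": 0},
    {"delta_pos": [0,-0.038,-0.022],"spin": 0,"claw": 0},
    {"delta_pos": [0,-0.038,-0.022],"spin": 0,"claw": 0},
    {"delta_pos": [0,-0.035,-0.025],"spin": 0,"claw": 0},
    {"delta_pos": [0.04,0,0],"spin": 0,"claw": 0},
    {"delta_pos": [0.04,0,0],"spin": -6.8,"claw": 0},
    {"delta_pos": [0,0,0],"spin": 0,"claw": 0}
  ]
}}

```text
time_s: 1.98
tool_pos: [0.5463, 0.1811, 0.149]
eef_rot: [2.019, 1.565, -2.924]
force: [-0.3, 0.6, 1.0]
width: -0.004
```

Run:
```python
from h import *
s=ctrl.state(); print(s['time_s'],s['tool_pos'],s['force'],s['width']);print(Ro.from_euler('xyz',s['eef_rot']).as_matrix().round(3))
for k in 4,3,2,1: print(k,go(D(k,-.048,.1)).round(4))
shot('wrist','w1');shot('scene','s1')
```

```text
1.975 [0.54629395 0.18109964 0.14895886] [-0.30127379  0.64249973  1.01898506] -0.003589503185182715
[[-0.005 -0.973  0.229]
 [-0.001  0.229  0.973]
 [-1.     0.005 -0.002]]
4 [ 0.049  -0.0015  0.0002]
3 [ 0.0492 -0.0015 -0.1158]
2 [ 0.0495 -0.0016 -0.2318]
1 [ 0.0498 -0.0016 -0.3478]
```

View pics/w1.png

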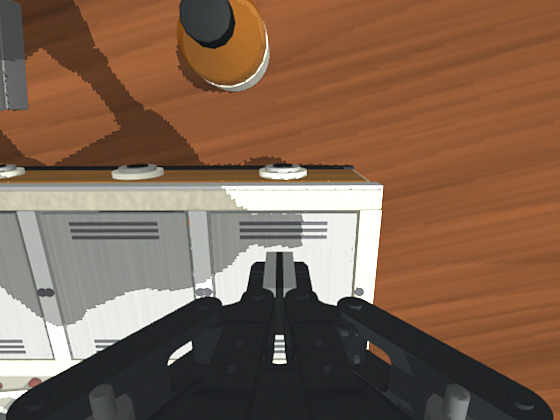

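View pics/s1.png

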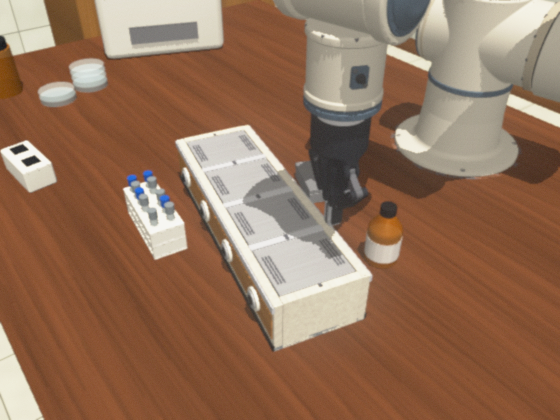

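Request:
{"api": "send_rows", "payload": {
  "moves": [
    {"delta_pos": [0.04,0,0],"spin": 0,"claw": 0},
    {"delta_pos": [0.01,0,0],"spin": 0,"claw": 0},
    {"delta_pos": [0.003,0,0],"spin": 0,"claw": 0},
    {"delta_pos": [0.0,0,0],"spin": 0,"claw": 0}
  ]
}}

```text
time_s: 2.58
tool_pos: [0.5488, 0.1818, 0.0995]
eef_rot: [-1.145, 1.569, 0.195]
force: [-0.2, 0.4, 0.4]
width: 0.0
```

The wrist view shows the fingertips (280,255) beside the near rib (283,232) of the last cover, with the bottle well clear. Next I'll press gently.

Request:
{"api": "send_rows", "payload": {
  "moves": [
    {"delta_pos": [0.003,0,0],"spin": 0,"claw": 0},
    {"delta_pos": [0.002,0,0],"spin": 0,"claw": 0},
    {"delta_pos": [0.001,0,0],"spin": 0,"claw": 0}
  ]
}}

```text
time_s: 2.95
tool_pos: [0.5484, 0.1818, 0.0926]
eef_rot: [-1.052, 1.57, 0.289]
force: [0.2, 0.8, 4.9]
width: -0.001
```

Request:
{"api": "send_rows", "payload": {
  "moves": [
    {"delta_pos": [0.002,0,0],"spin": 0,"claw": 0},
    {"delta_pos": [0,0,0],"spin": 0,"claw": 0}
  ]
}}

```text
time_s: 3.2
tool_pos: [0.5483, 0.1817, 0.0903]
eef_rot: [-1.17, 1.57, 0.17]
force: [1.0, 1.8, 2.7]
width: -0.001
```

The tip is at z = 0.0903 with only 3 N, so it's already sinking 4–5 mm. I'll continue down.

Request:
{"api": "send_rows", "payload": {
  "moves": [
    {"delta_pos": [0.003,0,0],"spin": 0,"claw": 0},
    {"delta_pos": [0.004,0,0],"spin": 0,"claw": 0},
    {"delta_pos": [0,0,0],"spin": 0,"claw": 0}
  ]
}}

```text
time_s: 3.58
tool_pos: [0.5478, 0.1815, 0.0829]
eef_rot: [2.007, 1.57, -2.935]
force: [-0.0, 0.0, -0.1]
width: 0.003
```

Run:
```python
from h import *
shot('scene','s2'); s=ctrl.state(); print(s['force'],s['tool_pos'],(s['tool_pos']-D(4,0,0))@X)
```

```text
[-0.65150825  0.38829354 -0.48038871] [0.54755922 0.18150771 0.08290102] -0.04809066625592284
```

View pics/s2.png

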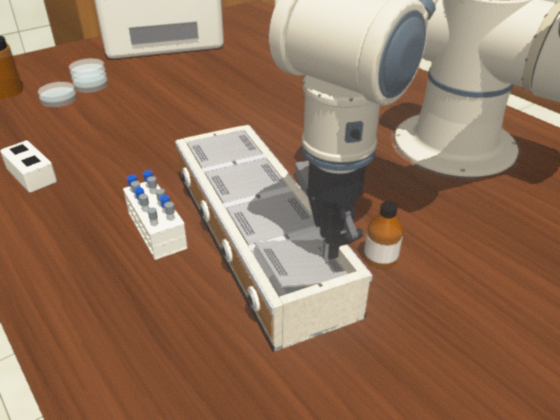

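Cover 4 (right end in this view, around (300,258)) has tipped near-end-down under the fingers. It's the unlocked one, so I'll press on.

Request:
{"api": "send_rows", "payload": {
  "moves": [
    {"delta_pos": [0.004,0,0],"spin": 0,"claw": 0},
    {"delta_pos": [0.004,-0.001,0],"spin": 0,"claw": 0},
    {"delta_pos": [0.004,-0.001,0],"spin": 0,"claw": 0},
    {"delta_pos": [0.004,-0.001,0],"spin": 0,"claw": 0},
    {"delta_pos": [0.004,-0.001,0],"spin": 0,"claw": 0},
    {"delta_pos": [0.004,-0.001,0],"spin": 0,"claw": 0},
    {"delta_pos": [0.004,-0.001,0],"spin": 0,"claw": 0},
    {"delta_pos": [0,0,0],"spin": 0,"claw": 0}
  ]
}}

```text
time_s: 4.62
tool_pos: [0.5536, 0.1802, 0.0548]
eef_rot: [2.024, 1.57, -2.918]
force: [-0.6, -0.4, 0.9]
width: -0.003
```

Run:
```python
from h import *
shot('scene','s3'); s=ctrl.state(); print(s['force'],s['tool_pos'],(s['tool_pos']-D(4,0,0))@X)
```

```text
[ 0.21461577  0.64753035 -0.12806415] [0.55372532 0.18016949 0.05492819] -0.041781900988516765
```

View pics/s3.png

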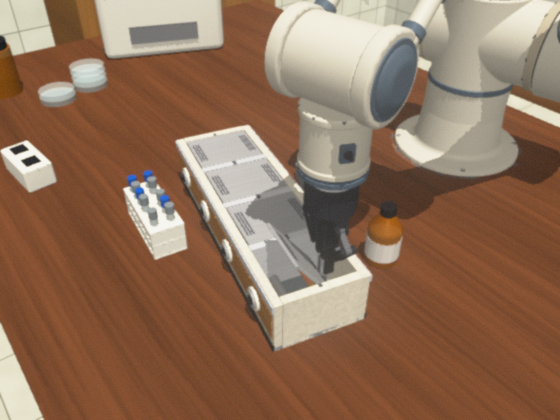

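The far end is now up at about 45°. I'll retreat straight up, cross over the cover and come down beyond it.

Request:
{"api": "send_rows", "payload": {
  "moves": [
    {"delta_pos": [-0.03,0,0],"spin": 0,"claw": 0},
    {"delta_pos": [-0.04,0,0],"spin": 0,"claw": 0},
    {"delta_pos": [-0.045,0,0],"spin": 0,"claw": 0},
    {"delta_pos": [-0.035,0,0],"spin": 0,"claw": 0},
    {"delta_pos": [0,-0.035,0],"spin": 0,"claw": 0},
    {"delta_pos": [0,-0.035,0],"spin": 0,"claw": 0},
    {"delta_pos": [0,-0.035,0],"spin": 0,"claw": 0},
    {"delta_pos": [0,-0.037,0],"spin": 0,"claw": 0},
    {"delta_pos": [0,0,0],"spin": 0,"claw": 0}
  ]
}}

```text
time_s: 5.8
tool_pos: [0.6939, 0.1469, 0.2045]
eef_rot: [-1.879, 1.57, -0.539]
force: [-0.4, -0.1, -1.1]
width: -0.001
```

Run:
```python
from h import *
c=shot('top','t4'); s=ctrl.state(); print(s['force'],s['tool_pos'],(s['tool_pos']-D(4,0,0))@X)
shot('scene','s4')
print(go(D(4,.1,.122)))
H=np.array([[w(c,u,v) for u in range(560)] for v in range(420)]).reshape(-1,3)
q=H-D(4,0,0); m=(abs(q@Y)<.045)&(abs(q@X)<.06)
for a in np.arange(-.06,.06,.01):
    z=q[m&(abs(q@X-a)<.003)][:,2]; print(round(a,2),np.median(z).round(3) if len(z) else None)
```

```text
[-0.05248597 -0.25092583  0.78562409] [0.69259561 0.14739366 0.20455855] 0.10090367557777016
[ 8.27703599e-02  6.50285386e-06 -7.06560915e-04]
-0.06 0.624
-0.05 0.623
-0.04 0.612
-0.03 0.59
-0.02 0.574
-0.01 0.571
0.0 0.569
0.01 0.566
0.02 0.564
0.03 0.564
0.04 0.555
0.05 0.562
```

View pics/s4.png

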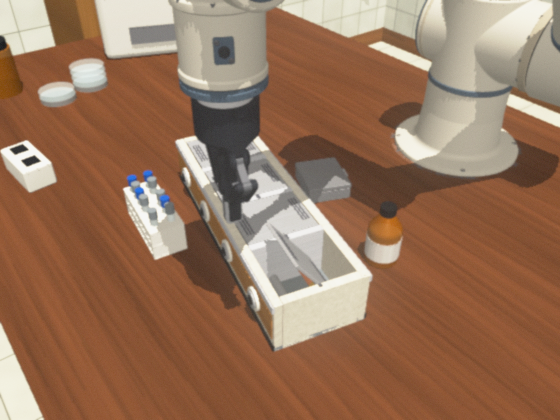

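The cover is at roughly 50° and the tool is beyond it. Now down, then push back toward −x.

Request:
{"api": "send_rows", "payload": {
  "moves": [
    {"delta_pos": [0.04,0,0],"spin": 0,"claw": 0},
    {"delta_pos": [0.038,0,0],"spin": 0,"claw": 0},
    {"delta_pos": [0,0,0],"spin": 0,"claw": 0},
    {"delta_pos": [0,0.012,0],"spin": 0,"claw": 0},
    {"delta_pos": [0,0.012,0],"spin": 0,"claw": 0},
    {"delta_pos": [0,0.01,0],"spin": 0,"claw": 0},
    {"delta_pos": [0,0.008,0],"spin": 0,"claw": 0},
    {"delta_pos": [0,0.008,0],"spin": 0,"claw": 0},
    {"delta_pos": [0,0.008,0],"spin": 0,"claw": 0}
  ]
}}

```text
time_s: 7.02
tool_pos: [0.6364, 0.1612, 0.1278]
eef_rot: [-1.344, 1.568, -0.003]
force: [7.1, -2.8, 5.7]
width: -0.002
```

Request:
{"api": "send_rows", "payload": {
  "moves": [
    {"delta_pos": [0,0.005,0],"spin": 0,"claw": 0},
    {"delta_pos": [0,0.005,0],"spin": 0,"claw": 0},
    {"delta_pos": [0,0.004,0],"spin": 0,"claw": 0}
  ]
}}

```text
time_s: 7.4
tool_pos: [0.6226, 0.1644, 0.1278]
eef_rot: [-1.256, 1.569, 0.085]
force: [4.3, -0.5, 2.7]
width: 0.0
```

Run:
```python
from h import *
shot('scene','s5'); s=ctrl.state(); print(s['force'],s['tool_pos'],(s['tool_pos']-D(4,0,0))@X)
```

```text
[3.60391491 0.01301793 3.70202178] [0.62190431 0.16444361 0.12758084] 0.02818674731985269
```

View pics/s5.png

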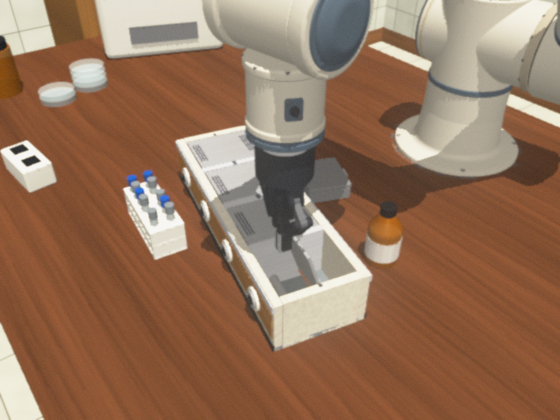

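The cover is following the push at about 4 N. I'll keep going in small steps.

Request:
{"api": "send_rows", "payload": {
  "moves": [
    {"delta_pos": [0,0.004,0],"spin": 0,"claw": 0},
    {"delta_pos": [0,0.003,0],"spin": 0,"claw": 0},
    {"delta_pos": [0,0.002,0],"spin": 0,"claw": 0}
  ]
}}

```text
time_s: 7.82
tool_pos: [0.613, 0.1663, 0.1272]
eef_rot: [1.967, 1.57, -2.975]
force: [3.1, -1.4, 1.9]
width: -0.002
```

Request:
{"api": "send_rows", "payload": {
  "moves": [
    {"delta_pos": [0,0.002,0],"spin": 0,"claw": 0},
    {"delta_pos": [0,0.001,0],"spin": 0,"claw": 0}
  ]
}}

```text
time_s: 8.07
tool_pos: [0.6102, 0.1671, 0.1272]
eef_rot: [1.978, 1.571, -2.964]
force: [2.5, -2.0, 1.6]
width: 0.001
```

Run:
```python
from h import *
shot('scene','s6'); s=ctrl.state(); print(s['force'],s['tool_pos'],(s['tool_pos']-D(4,0,0))@X)
```

```text
[ 2.3111789  -0.74268965  2.48612392] [0.61014918 0.16705822 0.12722578] 0.016145151287596776
```

View pics/s6.png

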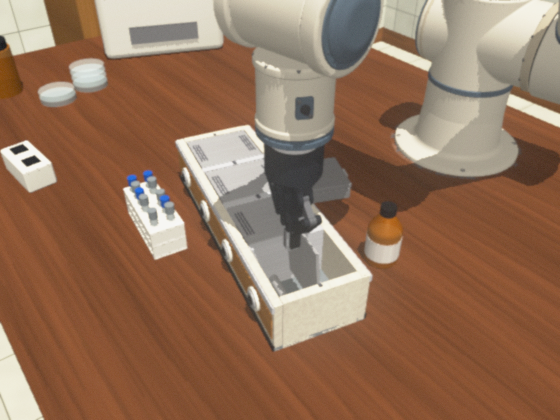

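Request:
{"api": "send_rows", "payload": {
  "moves": [
    {"delta_pos": [0,0.002,0],"spin": 0,"claw": 0},
    {"delta_pos": [0,0.001,0],"spin": 0,"claw": 0}
  ]
}}

```text
time_s: 8.38
tool_pos: [0.6094, 0.1673, 0.1275]
eef_rot: [-1.444, 1.567, -0.103]
force: [17.2, -6.0, -6.4]
width: 0.002
```

Request:
{"api": "send_rows", "payload": {
  "moves": [
    {"delta_pos": [0,0.001,0],"spin": 0,"claw": 0},
    {"delta_pos": [0,0.001,0],"spin": 0,"claw": 0}
  ]
}}

```text
time_s: 8.62
tool_pos: [0.6092, 0.1674, 0.1276]
eef_rot: [-1.438, 1.564, -0.098]
force: [28.9, -10.2, -14.0]
width: 0.001
```

Run:
```python
from h import *
c=shot('scene','s7'); s=ctrl.state(); print(s['force'],s['tool_pos'],(s['tool_pos']-D(4,0,0))@X)
cv2.imwrite('pics/s7c.png',cv2.resize(c['img'][180:330,200:400,::-1],None,fx=4,fy=4,interpolation=2))
```

```text
[ 25.1346836   -8.3339172  -11.70721171] [0.60928567 0.16733697 0.12765706] 0.015240808160953244
```

View pics/s7c.png

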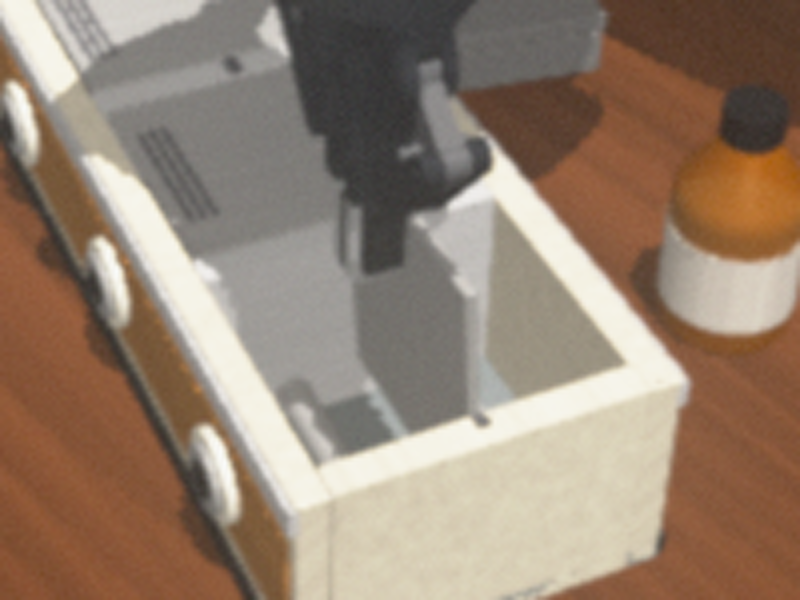

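The stop is reached: the force rose to 25–29 N and the plate edge stands vertical at crop position (472,340). Next I'll back off +x and raise the tool.

Request:
{"api": "send_rows", "payload": {
  "moves": [
    {"delta_pos": [0,-0.004,0],"spin": 0,"claw": 0},
    {"delta_pos": [0,-0.03,0],"spin": 0,"claw": 0},
    {"delta_pos": [0,-0.04,0],"spin": 0,"claw": 0},
    {"delta_pos": [-0.04,0,0],"spin": 0,"claw": 0},
    {"delta_pos": [-0.05,0,0],"spin": 0,"claw": 0},
    {"delta_pos": [-0.05,0,0.0],"spin": 0,"claw": 0},
    {"delta_pos": [0,0,0.05],"spin": 0,"claw": 0},
    {"delta_pos": [0,0,0.05],"spin": 0,"claw": 0},
    {"delta_pos": [0,0,0.05],"spin": 0,"claw": 0},
    {"delta_pos": [0,0,0],"spin": 0,"claw": 0},
    {"delta_pos": [0,0,0],"spin": 0,"claw": 0},
    {"delta_pos": [0,0,0],"spin": 0,"claw": 0}
  ]
}}

```text
time_s: 10.18
tool_pos: [0.7116, 0.2962, 0.2673]
eef_rot: [2.321, 1.57, -2.623]
force: [0.3, 0.3, -0.2]
width: 0.002
```

Run:
```python
from h import *
c=shot('scene','s8'); d=shot('top','t8'); s=ctrl.state(); print(s['force'],s['tool_pos'],abs(s['dq']).max())
cv2.imwrite('pics/s8c.png',np.hstack([cv2.resize(c['img'][180:330,230:400,::-1],(400,353)),cv2.resize(d['img'][120:360,150:430,::-1],(400,353))]))
pts=[]
for v in range(180,330):
  for u in range(200,400):
    p=w(c,u,v)-D(4,0,.0925)
    if abs(p@Y)<.045 and abs(p@X)<.045 and .012<p[2]<.07: pts.append([p@X,p[2]])
P=np.array(pts); print(len(P),P.min(0),P.max(0))
f=cv2.fitLine(P.astype(np.float32),cv2.DIST_HUBER,0,.01,.01).ravel(); print(f,np.arctan2(f[1],f[0]))
e=dict(np.load('pics/t0.npz'))
for n,u,v in [('bottle',196,289),('box',318,319),('rack',356,150)]: print(n,(w(d,u,v)-w(e,u,v)).round(4))
```

```text
[-0.27048662  0.42275003 -0.53999673] [0.71178455 0.29624712 0.26753161] 0.004220587531433612
254 [-0.00092889  0.01202673] [0.00406456 0.06167516]
[0.04949045 0.9987746  0.00221704 0.04224618] 1.5212857
bottle [ 0.     -0.0003  0.0019]
box [0.0003 0.0003 0.0035]
rack [-0.0004  0.0002  0.0012]
```

View pics/s8c.png

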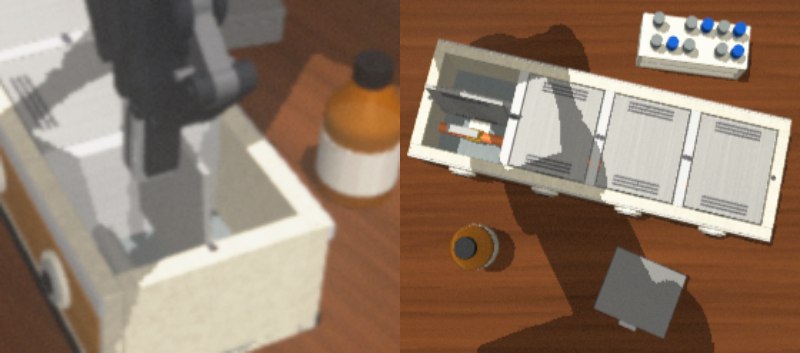

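The cover stands at about 1.5 rad, the other three are flush, the bystanders haven't moved and the arm is clear. Handing in.

```bash
python3 -c "
from station import ctrl
print(ctrl.sign_off())"
```

```text
the job is handed in; nothing more can be done
None
```

I found the unlocked cover, pushed it upright and handed the job in at about 10 s of the 51 s allowed. `ctrl.sign_off()` reports no verdict.

- **Finding it:** I pressed cover 4's near rib first. It sank under about 3–5 N, so I did not press the other three covers.
- **Opening it:** I pressed its near end down to roughly 45–50°. I then pushed the raised far end back toward the robot until it met its stop, where the force on the tool rose to about 29 N.
- **Last checks:**
  - A line fitted to the depth image puts cover 4 at about 1.52 rad. That is within measurement error of the 1.5 stop and well past the 1.25 needed.
  - In the top view, covers 1 to 3 look flush.
  - Spot checks on the bottle, slide box and rack moved less than 1 mm sideways. Their heights read up to 3.5 mm different, which I put down to depth noise.
  - The arm was clear, with the tool force close to zero.

No check failed or disagreed.

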